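Nest the paint tray into its tote

ROBOT

A 6-joint arm with a two-finger parallel gripper is mounted at the origin on the work surface. World frame = base frame: x ahead of the robot, y to its left, z up, the work surface at z = 0. Lengths are in m, angles in rad, forces in N, time in s.
With the tool pointing down it reaches from about 0.25 to 0.725 m from the base axis. Payload 4 kg.
Tool frame: the origin (TCP) lies at the very end of the fingers, on their centre line; the grasp point (between the pads) lies 19 mm behind it; z points along the fingers, y is the line along which they close (so a half turn about z gives the same grasp; the last joint's range is limited). The gripper opens to 85 mm and grips with 20 to 120 N. Pads are 22 mm wide; open, the fingers measure 114 mm over their backs; the gripper's body (76 mm by 85 mm) begins 54 mm behind the grasp point. The pads swing forward as they close: fully open they stand 13 mm farther back than shut.
Start: joints at [1.254, 0.241, 0.005, 1.335, 0, 1.571], TCP at [0.156, 0.475, 0.231] pointing down, gripper open.
Joint ranges: [-2.72, 2.72], [-1.05, 1.87], [-1.09, 1.28], [-1.99, 2.15], [-1.42, 1.44], [-3.14, 3.14]. Speed limits (rad/s): [2.79, 2.79, 3.14, 3.14, 3.14, 3.14].

INTERFACE

Orientations are given as a unit quaternion [x, y, z, w].
In Python, from workcell import bot, vision, workorder, boxes_of gives the robot as it stands.
- The arm moves only by the tool send_rows, never from a script. Its argument "motion" is text: rows parted by semicolons, each of 5 numbers parted by spaces: the closure, from -1 (fully open) to 1 (shut), so that 0 is half open, then the shift along the tool's x, y, z in cm, then the turn about the tool's z in rad. In form: claw x y z twist; .... A call has 1 to 5 rows; each row is the pose to reach, as a shift and turn from the pose commanded when the call began, along the tool's axes at that moment; what a row does not reach only later rows make up. A row lasts 1/10 s, in which the tool goes at most 50 mm and 8.59 degrees, less where a joint would pass 70% of its speed; a pose out of reach is approached as far as the arm can. A call with a gripper value outside its range is refused whole. The fingers move at their own pace and stop on an object; the grip force is fixed at half the most. Time passes only in rows, so rows that repeat a pose let the fingers close. It gives the time, the measured TCP pose, the force, the opening and the grip force at its end, in the units of the state.
- bot.get_obs(): the state, without advancing time (a new reading comes with each control period).
- vision.camera(name): name is "scene" or "side" or "wrist"; returns the picture (420x560x3 uint8, red, green, blue); there is no depth.
- vision.camera_model(name): a dict with "fov_y" (degrees; the focal length in pixels is half the picture's height over the tangent of half this angle, whatever the lens; pixels are square), "cx", "cy" (the principal point, pixels), "k1" (the pictures are not rectified: a ray, as slopes to the right and down, at radius r is drawn at 1 + k1 r^2 times it, then the intrinsics apply), "world_from_camera" (4x4, takes a point from camera to world coordinates); the wrist camera has in their place "hand_eye" (4x4, takes a point from camera to tool coordinates, whose origin is the TCP and whose axes are the flange's). Camera axes: x right, y down, z forward; pixel columns grow to the right and rows downward; lengths in m; the calibration is good to about 2 mm. A picture is of the moment at which its call begins: read the wrist's pose just before it. camera_model takes no time and is no camera call.
- workorder.job_done(): hands the job in; it is judged then, once.
Trained networks look in the newest picture that a camera, given by its name, has taken for a name from the list of things; names that differ only in an ending like _2 or _b are one class to them, and where a whole thing is asked for, a point or a joint stands for the part that bears it (a point fixed in the world has none). Each returns a list of dicts, best first, with "conf" (0 to 1); they miss things now and then, are a little off and sometimes report something else, mostly with a low value. They report only what shows in the picture. A call takes as long as a camera call. They do not tell look-alikes from the thing itself.
- boxes_of(camera, target): "rect" ([centre column, centre row, width, height] in pixels, round what is visible of it).
The state is a dict: "clock": time; "joint_pos": joint angles; "joint_vel": joint speeds; "tau": joint torques, N m; "eef_pos": TCP position; "tool_rot": TCP orientation; "ft_force": force on the tool from outside, world axes, zero at the start; "ft_torque": the same for the moment, N m; "grip_width": finger opening in m; "grasp_force": force on a finger pad.
Only numpy, scipy, OpenCV 4.12 (cv2) and the standard library are available. Lean on these libraries where they do the work, as an engineer would, in place of code of your own. Each camera call takes 0.05 s, during which the arm holds its last target. There are 200 camera calls.

TASK

Put the paint tray away in the slotted tote so that it nests fully down inside with its rim flush with the collar: turn it half round, because the way it stands now it would only stack on top. The slots are not exactly where they seem, so rest the pegs lightly on the rails, feel along for the slots and ease the tray down without forcing, dropping or tipping it. Let go of it, and leave the other things alone.

Things in the scene. Friction and masses are not known exactly. Their poses are not given: they have to be found in the camera images.
- tray: Loose paint tray (0.3 to 0.5 kg): open grey box 144 mm (its x) by 96 mm (its y), 40 mm high, four little pots fixed inside (26 mm high), a wooden grip bar over its middle and four pegs on its long sides. Origin: centre of its underside, z up.
- tray_grip (a point): Centre of the tray's grip bar (tray frame 0, 0, 75 mm): 70 mm long along x, 24 mm wide in y, from 62 to 88 mm above the underside, on a web 10 mm thick. Grasp it across y.
- tray_pegs (a point): Midway between the two pegs nearest the tray's +x end (tray frame 52, 0, 17 mm). Square pegs, 14 x 14 mm, from 10 to 24 mm above the underside, stick out 12 mm from each long side at x = +52 and x = -22 mm; 120 mm wide over the pegs.
- tray_end (a point): Middle of the tray's rim at its +x end, the end nearest to pegs (tray frame 72, 0, 40 mm).
- tote: Tote fixed to the bench: grey shell 266 mm (its x) by 150 mm (its y), 40 mm high, carrying a white slotted collar. Origin: centre of the underside, z up. Fully nested, the tray's underside is 40 mm above it, its x axis along the tote's. Turned end for end, the tray only stacks on the rails.
- tote_mouth (a point): Middle of the mouth if the collar is centred (tote frame 0, 0, 80 mm, level with the collar's top). Opening 190 mm (x) by 104 mm (y) between side rails 20 mm wide. The tray's foot enters 10 mm before its pegs land on the rails, underside then 70 mm above the bench. The foot can slide about 23 mm either way in x from the collar's middle before it meets the collar's end.
- tote_slots (a point): Midway between the slots nearest the +x end if the collar is centred (tote frame 52, 0, 80 mm). Each rail has slots at x = +52 and -22 mm, 17 mm wide, 14 mm deep in y, floor 30 mm below the top. THE COLLAR HAS PLAY: it sits up to 22 mm either way along x, not shown by this reading, and stays put under a light push (60 N shifts it). Slide the pegs along to find them.
- tote_end (a point): Middle of the top of the tote's shell at its +x end, the end nearest to slots (tote frame 133, 0, 40 mm).
- muller: Bystander, leave alone: stone paint muller, a knobbed stamp 52 mm wide, 70 mm tall. Origin at the centre of its underside.
- bottle: Bystander, leave alone: squeeze bottle 44 mm wide, 120 mm tall. Origin at the centre of its underside.
- vase: Bystander, leave alone: white porcelain vase 116 mm wide, 145 mm tall. Origin at the centre of its underside.
- bowl: Bystander, leave alone: porcelain bowl 110 mm wide, 50 mm tall. Origin at the centre of its underside.
- cup: Bystander, leave alone: clay cup 72 mm wide, 75 mm tall. Origin at the centre of its underside.
- wheel: Bystander, leave alone: clay disc 120 mm wide, 30 mm thick. Origin at the centre of its underside.
There are look-alikes about, which are no part of the job. What is shaped like the tray but green or yellow is not meant.

How it is judged:
On the way, in this order (a step that is already met when the one before it is completed fails the run):
1. the tray is lifted clear of the bench (height (world z) of tray above 0.09 m), for 0.2 s.
2. the tray, turned half round, has its foot inside the tote's opening (x of tray_end in the frame of tote above 0.03 m and y of tray in the frame of tote between -0.008 and 0.008 m and horizontal distance between tray and tote below 0.04 m and z of tray in the frame of tote below 0.075 m), for 0.1 s.
At the end, for the whole second after the job is handed in: The tray is nested in the tote: its underside at most 43 mm above the tote's underside (40 mm when fully home), its +x end towards the tote's +x end, within 30 mm of the tote's middle and 8 mm across it, level within 0.04 rad, and at rest (x of tray_end in the frame of tote above 0.03 m and y of tray in the frame of tote between -0.008 and 0.008 m and horizontal distance between tray and tote below 0.03 m and z of tray in the frame of tote below 0.043 m and angle between tray's own z axis and vertical below 0.04 rad and linear speed of tray below 0.01 m/s and angular speed of tray below 0.1 rad/s); the robot touches nothing.
It fails at once if the tray, held in the fingers, is pressed on the tote with more than 60 N (contact force between tray and tote above 60 N and contact force between the fingers and tray above 20 N).
It fails at once if the tray is dropped on the tote (a knock of more than 150 N) (contact force between tray and tote above 150 N).
It fails at once if the robot itself pushes the tote with more than 40 N (contact force between any of the fingers, the arm and tote above 40 N).
It fails at once if the tray is tipped by more than 0.5 rad (angle between tray's own z axis and vertical above 0.5 rad).
It fails at once if a bystander is moved by more than 20 mm (distance of any of muller, bottle, vase, bowl, cup, wheel from where it was at the start of the episode above 0.02 m).
It also fails if it takes over 72 s, if anything falls off the work surface, if the arm or the gripper's body presses on something with over 40 N, if the wrist force passes 120 N, or if a joint passes its speed limit or range.

## Working session

There is one attempt and no reset: what is moved stays moved. The work goes in short steps, Python scripts to look and compute and a tool call to move; the robot and the scene stay as the last step left them, time stands still between calls to the robot, and variables do not carry over. Pictures are saved under pics/ and viewed, at most 10 in all, crops included, and the job is handed in when it is done.

Besides the shell and the picture viewer there is one more tool, called after "Call:" as name(argument=value, ...), one argument or row to a line, values as JSON. send_rows: Moves the arm, as the interface text tells. Its arguments: {"type":"object","properties":{"motion":{"type":"string"}},"required":["motion"]}

```bash
ls; mkdir -p pics; cat > h.py <<'E'
import numpy as np, cv2
from scipy.spatial.transform import Rotation as R
from workcell import bot, vision, workorder, boxes_of
def K(m):
    f=210/np.tan(np.radians(m["fov_y"])/2); return f,m["cx"],m["cy"],m["k1"]
def T(name,m):
    if "world_from_camera" in m: return np.array(m["world_from_camera"])
    o=bot.get_obs(); A=np.eye(4); A[:3,:3]=R.from_quat(o["tool_rot"]).as_matrix(); A[:3,3]=o["eef_pos"]
    return A@np.array(m["hand_eye"])
def px2w(name,uv,z):
    m=vision.camera_model(name); f,cx,cy,k=K(m); W=T(name,m)
    d=np.array([(uv[0]-cx)/f,(uv[1]-cy)/f]); s=d.copy()
    for _ in range(30): s=d/(1+k*(s@s))
    v=W[:3,:3]@np.r_[s,1]; return W[:3,3]+v*(z-W[2,3])/v[2]
def w2px(name,p):
    m=vision.camera_model(name); f,cx,cy,k=K(m); W=T(name,m)
    c=W[:3,:3].T@(np.asarray(p)-W[:3,3]); s=c[:2]/c[2]; return s*(1+k*(s@s))*f+[cx,cy]
def save(name,fn):
    im=vision.camera(name); cv2.imwrite("pics/"+fn,im[:,:,::-1]); return im
E
python3 - <<'E'
from h import *
print(bot.get_obs())
a=save("scene","s0.png"); 
for t in ["tray","tray_grip","tray_pegs","tray_end","tote","tote_mouth","tote_slots","tote_end"]:
    print("scene",t,boxes_of("scene",t))
b=save("side","d0.png")
for t in ["tray","tote","tray_end","tote_end"]: print("side",t,boxes_of("side",t))
for c in ["scene","side","wrist"]: print(c,vision.camera_model(c))
E
```

```text
pics
{'clock': 0.0, 'joint_pos': array([1.25398976e+00, 2.41457350e-01, 3.72045106e-03, 1.33518954e+00,
       3.37149478e-05, 1.57079032e+00]), 'joint_vel': array([-0.00029573, -0.00103404,  0.00010702, -0.00048115,  0.00097626,
       -0.00109657]), 'tau': array([ 1.23883792e-04, -3.72319794e+01,  2.52405506e+01,  1.67767634e-02,
        6.94488358e-05,  1.76928467e-06]), 'eef_pos': array([0.15556067, 0.47452161, 0.23038935]), 'tool_rot': array([ 1.57738645e-01,  9.87480321e-01, -1.04906154e-03, -1.84653177e-04]), 'ft_force': array([-0.45275565,  0.41635741, -0.27666381]), 'ft_torque': array([ 0.00137844, -0.02620237, -0.02381268]), 'grasp_force': 0.0, 'grip_width': 0.08562213999687328}
scene tray [{'rect': [105.4, 211.0, 62.4, 32.2], 'conf': 0.87}, {'rect': [256.0, 201.6, 53.4, 40.9], 'conf': 0.75}, {'rect': [227.4, 241.5, 41.3, 49.6], 'conf': 0.57}, {'rect': [179.8, 205.6, 50.6, 37.4], 'conf': 0.55}, {'rect': [369.8, 208.7, 99.1, 71.3], 'conf': 0.42}]
scene tray_grip [{'rect': [255.8, 203.4, 45.4, 43.6], 'conf': 0.94}, {'rect': [178.5, 204.6, 51.0, 42.9], 'conf': 0.71}, {'rect': 
[... 1747 characters left out ...]
72532841, -0.50484432,  0.46800737, -0.20094354],
       [-0.68832482,  0.54210894, -0.48200294,  0.70293045],
       [-0.01037453, -0.67175152, -0.7407039 ,  1.22087521],
       [ 0.        ,  0.        ,  0.        ,  1.        ]])}
wrist {'fov_y': 60.1942580983432, 'cx': 283.598217350778, 'cy': 207.77966194313856, 'k1': -0.09854499571375962, 'hand_eye': array([[ 9.58358456e-04, -9.56785888e-01, -2.90791757e-01,
         7.40741021e-02],
       [ 9.99999223e-01,  6.85156430e-04,  1.04132838e-03,
         1.13614828e-03],
       [-7.97090455e-04, -2.90792529e-01,  9.56785801e-01,
        -1.42552660e-01],
       [ 0.00000000e+00,  0.00000000e+00,  0.00000000e+00,
         1.00000000e+00]])}
```

```bash
python3 - <<'E'
import cv2
a=cv2.imread("pics/s0.png"); c=a[130:320,50:450]
cv2.imwrite("pics/s0c.png",cv2.resize(c,(800,380),interpolation=cv2.INTER_CUBIC))
from h import *
for uv in [(105,211),(256,202),(227,241),(180,205),(370,209)]: print(uv,px2w("scene",uv,0.04).round(3))
for uv in [(298,182),(373,218),(327,243),(191,255)]: print(uv,px2w("side",uv,0.04).round(3))
E
```

```text
(105, 211) [ 0.322 -0.558  0.04 ]
(256, 202) [ 0.422 -0.095  0.04 ]
(227, 241) [ 0.58  -0.225  0.04 ]
(180, 205) [ 0.362 -0.332  0.04 ]
(370, 209) [0.57 0.24 0.04]
(298, 182) [ 0.61  -0.221  0.04 ]
(373, 218) [ 0.273 -0.269  0.04 ]
(327, 243) [ 0.324 -0.06   0.04 ]
(191, 255) [0.638 0.307 0.04 ]
```

View pics/s0c.png

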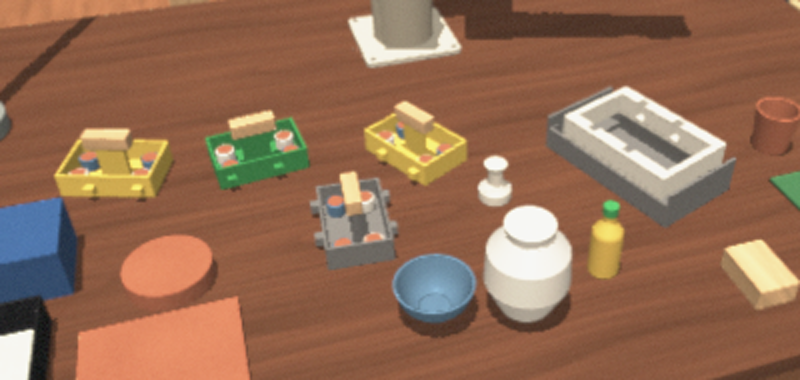

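The crop shows the grey tray at crop (353,215), which is about world (0.58,-0.22), with the bowl and vase near it. The grey tote with its white collar is at about (0.57,0.24). Next I'll go over the tote for a closer view.

```bash
cat >> h.py <<'E'
def plan(p,yaw=0):
    o=bot.get_obs(); M=R.from_quat(o["tool_rot"]).as_matrix()
    print("tool x",M[:,0].round(3),"y",M[:,1].round(3),"z",M[:,2].round(3)); print("tcp",o["eef_pos"].round(4),"shift cm",(100*M.T@(np.asarray(p)-o["eef_pos"])).round(2))
E
python3 -c "
from h import *
plan([.50,.26,.38])"
```

```text
tool x [-0.95   0.312 -0.   ] y [0.312 0.95  0.   ] z [ 0.  0. -1.]
tcp [0.1558 0.4751 0.2313] shift cm [-39.41  -9.72 -14.87]
```

Call:
send_rows(
  motion="-1 -4 -1 -2 0; -1 -8 -2 -4 0; -1 -12 -3 -6 0; -1 -16 -4 -8 0; -1 -20 -5 -10 0",
)

```text
clock: 1.2
eef_pos: [0.3313, 0.3643, 0.3323]
tool_rot: [0.158, 0.988, 0.0, 0.0]
ft_force: [0.4, 0.6, 0.2]
grip_width: 0.0854
grasp_force: 0.0
```

Call:
send_rows(
  motion="-1 -4 -1 -1 0; -1 -8 -2 -2 0; -1 -12 -3 -3 0; -1 -16 -4 -4 0; -1 -19.4 -4.7 -5 0",
)

```text
clock: 1.7
eef_pos: [0.5015, 0.2586, 0.3817]
tool_rot: [0.158, 0.987, 0.0, 0.0]
ft_force: [1.4, 0.6, 0.0]
grip_width: 0.0853
grasp_force: 0.0
```

Call:
send_rows(
  motion="-1 0 0 0 0; -1 0 0 0 0; -1 0 0 0 0",
)

```text
clock: 2.0
eef_pos: [0.4992, 0.2606, 0.381]
tool_rot: [0.157, 0.988, -0.0, -0.0]
ft_force: [0.1, 0.3, 0.2]
grip_width: 0.0857
grasp_force: 0.0
```

```bash
python3 - <<'E'
from h import *
o=bot.get_obs();print(o["eef_pos"],o["tool_rot"],o["clock"],o["ft_force"])
save("wrist","w1.png")
E
```

```text
[0.49917099 0.26058698 0.38101281] [ 1.57376998e-01  9.87538477e-01 -1.34768693e-04 -4.68429428e-04] 2.0 [0.11885882 0.33299303 0.22700533]
```

View pics/w1.png

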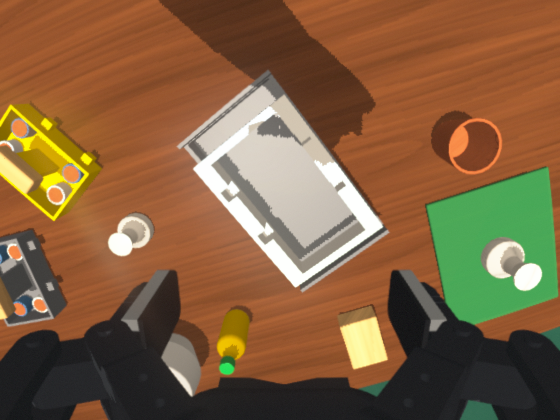

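The view shows the tote in the middle. Its shell corners are near (179,147), (269,72), (387,232) and (303,291). The white collar sits towards the lower right, with left-rail slots near (230,190) and (265,232) and right-rail slots near (303,140) and (340,187). I'll measure these.

```bash
python3 - <<'E'
from h import *
a=cv2.imread("pics/w1.png"); c=a[60:300,170:400]
cv2.imwrite("pics/w1c.png",cv2.resize(c,(575,600),interpolation=cv2.INTER_CUBIC))
P=lambda l,z:[print(uv,px2w("wrist",uv,z).round(4)) for uv in l]
P([(179,147),(269,72),(387,232),(303,291)],.04)
P([(230,190),(265,232),(303,140),(340,187),(197,168),(303,289),(384,228),(273,108)],.08)
E
```

```text
(179, 147) [0.444  0.1326 0.04  ]
(269, 72) [0.3915 0.2778 0.04  ]
(387, 232) [0.6491 0.3698 0.04  ]
(303, 291) [0.7023 0.227  0.04  ]
(230, 190) [0.5137 0.1863 0.08  ]
(265, 232) [0.5809 0.2101 0.08  ]
(303, 140) [0.4824 0.2925 0.08  ]
(340, 187) [0.5529 0.3196 0.08  ]
(197, 168) [0.4743 0.1568 0.08  ]
(303, 289) [0.6767 0.2327 0.08  ]
(384, 228) [0.6241 0.3602 0.08  ]
(273, 108) [0.4351 0.2698 0.08  ]
```

View pics/w1c.png

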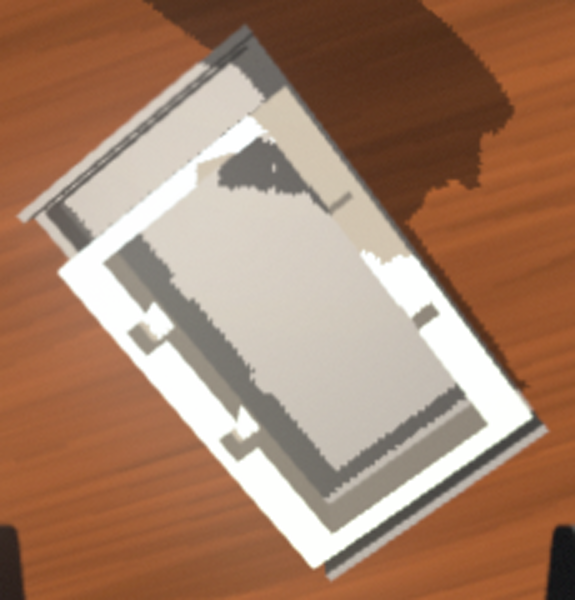

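```bash
python3 - <<'E'
from h import *
P=lambda l,z:np.array([px2w("wrist",uv,z) for uv in l])
q=P([(194,168),(281,96),(384,227),(297,288)],.08); print(q.round(4),q.mean(0),np.linalg.norm(np.diff(q,axis=0),axis=1))
plan([.50,-.2,.38]); print(bot.get_obs()["joint_pos"])
E
```

```text
[[0.4731 0.1532 0.08  ]
 [0.4249 0.2832 0.08  ]
 [0.6228 0.3605 0.08  ]
 [0.6727 0.2253 0.08  ]] [0.5483509  0.25555879 0.08      ] [0.13862698 0.21247051 0.14416412]
tool x [-0.951  0.31   0.001] y [ 0.31   0.951 -0.   ] z [-0.001 -0.    -1.   ]
tcp [0.4989 0.2608 0.3812] shift cm [-14.4  -43.77   0.12]
[4.81527414e-01 3.76771290e-01 5.79533136e-01 1.77426232e+00
 2.55498396e-04 7.96959964e-01]
```

Call:
send_rows(
  motion="-1 -1.4 -4.7 0 0; -1 -2.8 -9.4 0 0; -1 -4.2 -14 0 0; -1 -5.6 -18.7 0 0; -1 -7 -23 0 0",
)

```text
clock: 2.55
eef_pos: [0.4935, 0.0192, 0.3817]
tool_rot: [0.157, 0.988, 0.0, 0.0]
ft_force: [0.1, -1.1, -0.3]
grip_width: 0.085
grasp_force: 0.0
```

Call:
send_rows(
  motion="-1 1 -4.7 0 0; -1 0 -9.4 0 0; -1 -2 -14 0 0; -1 -4 -18.7 0 0; -1 -7 -21 0 0",
)

```text
clock: 3.05
eef_pos: [0.4943, -0.2031, 0.3827]
tool_rot: [0.158, 0.987, -0.0, 0.001]
ft_force: [-0.0, 0.6, 1.0]
grip_width: 0.0853
grasp_force: 0.0
```

Call:
send_rows(
  motion="-1 0 0 0 0; -1 0 0 0 0; -1 0 0 0 0",
)

```text
clock: 3.35
eef_pos: [0.4956, -0.2, 0.3816]
tool_rot: [0.157, 0.988, 0.0, -0.0]
ft_force: [0.2, 0.5, 0.5]
grip_width: 0.0851
grasp_force: 0.0
```

```bash
python3 - <<'E'
from h import *
plan([.50,-.2,.38]); print(bot.get_obs()["joint_pos"])
save("wrist","w2.png")
E
```

```text
tool x [-0.951  0.31   0.   ] y [0.31  0.951 0.   ] z [-0.  0. -1.]
tcp [ 0.4956 -0.2     0.3816] shift cm [-0.42  0.13  0.16]
[-3.83640334e-01  3.09944091e-01  4.84863706e-01  1.74593119e+00
  2.58890042e-04 -6.88898498e-02]
```

View pics/w2.png

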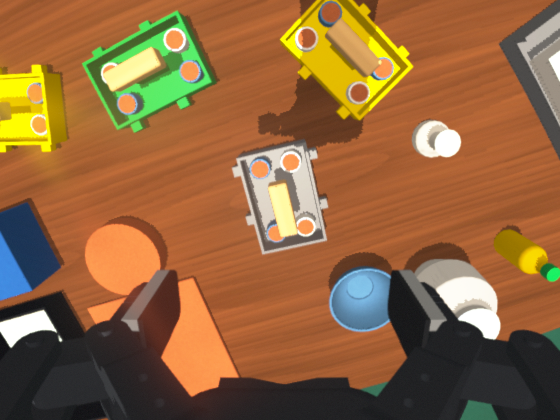

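```bash
python3 - <<'E'
from h import *
a=cv2.imread("pics/w2.png"); c=a[125:270,215:345]
cv2.imwrite("pics/w2c.png",cv2.resize(c,(520,580),interpolation=cv2.INTER_CUBIC))
P=lambda l,z:np.array([px2w("wrist",uv,z) for uv in l])
q=P([(237,157),(302,141),(326,243),(264,254)],.04); print(q.round(4),q.mean(0),np.linalg.norm(np.diff(q,axis=0),axis=1))
d=(q[0]+q[1]-q[2]-q[3]); print("yaw tray",np.degrees(np.arctan2(d[1],d[0])))
g=P([(277,183),(289,236)],.088); print(g)
E
```

```text
[[ 0.4786 -0.2584  0.04  ]
 [ 0.4852 -0.169   0.04  ]
 [ 0.6353 -0.179   0.04  ]
 [ 0.624  -0.2697  0.04  ]] [ 0.55580309 -0.21905591  0.04      ] [0.0896688  0.15043169 0.09140528]
yaw tray 175.8822160643801
[[ 0.51904118 -0.21428424  0.088     ]
 [ 0.59032537 -0.22150847  0.088     ]]
```

View pics/w2c.png

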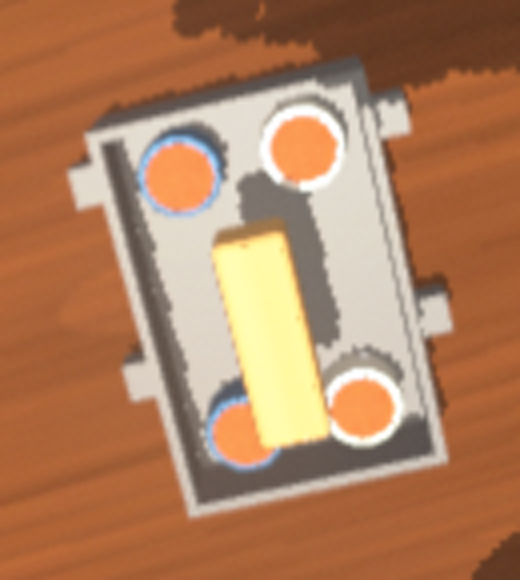

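```bash
python3 - <<'E'
from h import *
bot_obs=dict(eef_pos=[0.49917099,0.26058698,0.38101281],tool_rot=[ 1.57376998e-01,9.87538477e-01,-1.34768693e-04,-4.68429428e-04])
class B: 
    get_obs=staticmethod(lambda:bot_obs)
import h; h.bot=B
m=vision.camera_model("wrist"); h.vision=type("V",(),{"camera_model":staticmethod(lambda n:m)})
th=np.radians(200); ex=np.array([np.cos(th),np.sin(th),0]); ey=np.array([-np.sin(th),np.cos(th),0])
c=np.array([.548,.2555,.08]); im=cv2.imread("pics/w1.png")
W,H=600,400; mp=np.zeros((H,W,2),np.float32)
for r in range(H):
    for k in range(W): mp[r,k]=h.w2px("wrist",c+ex*(k-300)/2000-ey*(r-200)/2000)
o=cv2.remap(im,mp,None,cv2.INTER_CUBIC)
for k in range(0,W,20): cv2.line(o,(k,0),(k,12 if k%100==0 else 5),(0,255,255),1)
for k in range(0,H,20): cv2.line(o,(0,k),(12 if k%100==0 else 5,k),(0,255,255),1)
cv2.imwrite("pics/rect.png",o)
E
```

```text
(no output)
```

View pics/rect.png

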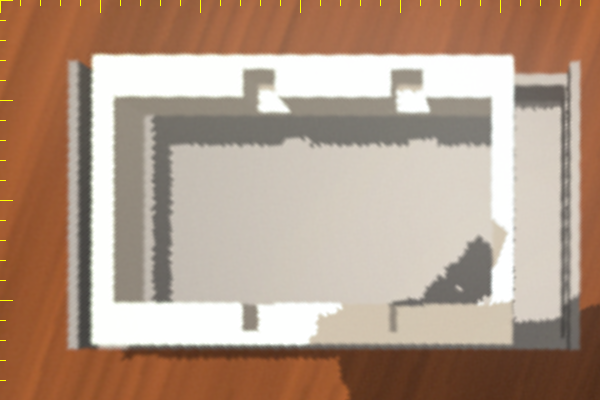

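The rectified view (2 px/mm) shows the opening from 115 to 491 px. The slots are at 258 and 407 px, which is -22 and +52 mm from the collar's middle. So the tote's +x end faces the base at a yaw of about 200°, and the collar's middle is near (0.5466, 0.255). The tray's two end pegs also point towards the base, at a yaw of about 175°.

```bash
python3 - <<'E'
from h import *
plan([.555,-.2185,.16]); plan([.555,-.2185,.054])
print(px2w("wrist",(365,290),.05))
E
```

```text
tool x [-0.951  0.309 -0.   ] y [0.309 0.951 0.   ] z [ 0.  0. -1.]
tcp [ 0.4956 -0.1998  0.3819] shift cm [-6.22  0.06 22.19]
tool x [-0.951  0.309 -0.   ] y [0.309 0.951 0.   ] z [ 0.  0. -1.]
tcp [ 0.4956 -0.1998  0.3819] shift cm [-6.21  0.05 32.79]
[ 0.72192084 -0.14420993  0.05      ]
```

Call:
send_rows(
  motion="-1 -2 0 4 -0.1; -1 -4 0 8 -0.23; -1 -6.2 0 12 -0.23; -1 -6.2 0 17 -0.23; -1 -6.2 0 21 -0.23",
)

```text
clock: 3.9
eef_pos: [0.5544, -0.2188, 0.1692]
tool_rot: [0.042, 0.999, 0.0, -0.0]
ft_force: [0.1, 0.5, -0.5]
grip_width: 0.0851
grasp_force: 0.0
```

Call:
send_rows(
  motion="-1 0 0 0 0; -1 0 0 0 0",
)

```text
clock: 4.1
eef_pos: [0.5548, -0.2197, 0.1725]
tool_rot: [0.043, 0.999, 0.0, -0.0]
ft_force: [1.3, -0.9, 0.9]
grip_width: 0.0852
grasp_force: 0.0
```

```bash
python3 - <<'E'
from h import *
plan([.555,-.2185,.054])
o=bot.get_obs();M=R.from_quat(o["tool_rot"]).as_matrix();print(np.degrees(np.arctan2(M[1,0],M[0,0])))
save("wrist","w3.png")
E
```

```text
tool x [-0.996  0.085  0.   ] y [0.085 0.996 0.   ] z [-0.  0. -1.]
tcp [ 0.5548 -0.2197  0.1725] shift cm [-1.000e-02  1.100e-01  1.185e+01]
175.12468575607753
```

View pics/w3.png

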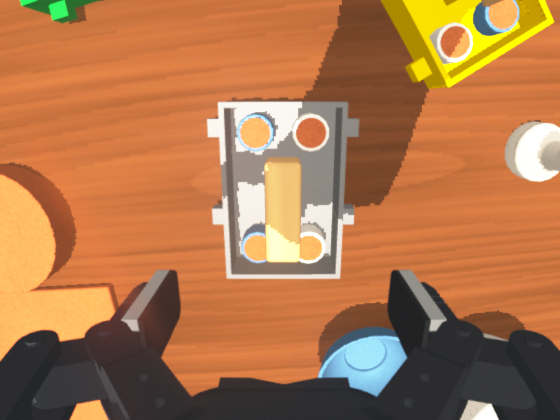

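The view is square to the tray: the bar runs along x at columns 265-300, midway between the fingers. Next I'll lower and grip.

Call:
send_rows(
  motion="-1 0 0.1 4 0; -1 0 0.1 8 0; -1 0 0.1 11.8 0; -1 0 0.1 11.8 0; 1 0 0.1 11.8 0",
)

```text
clock: 4.65
eef_pos: [0.5568, -0.2204, 0.0562]
tool_rot: [0.043, 0.999, -0.001, 0.002]
ft_force: [-0.1, -0.1, -0.2]
grip_width: 0.0728
grasp_force: 0.0
```

Call:
send_rows(
  motion="1 0 0 0 0; 1 0 0 0 0; 1 0 0 0 0; 1 0 0 0 0; 1 0 0 0 0",
)

```text
clock: 5.15
eef_pos: [0.5561, -0.2206, 0.0554]
tool_rot: [0.044, 0.999, -0.001, 0.002]
ft_force: [-1.0, -0.9, 6.6]
grip_width: 0.0233
grasp_force: 60.7
```

Call:
send_rows(
  motion="1 0 0 -1 0; 1 0 0 -3 0; 1 0 0 -6 0; 1 0 0 -10 0; 1 0 0 -14 0",
)

```text
clock: 5.65
eef_pos: [0.5535, -0.2192, 0.1934]
tool_rot: [0.043, 0.999, 0.001, -0.002]
ft_force: [0.5, -0.8, -5.0]
grip_width: 0.0234
grasp_force: 59.3
```

Call:
send_rows(
  motion="1 0 0 -3 0; 1 0 0 -6 0; 1 0 0 -6 0; 1 0 0 -6 0",
)

```text
clock: 6.05
eef_pos: [0.5546, -0.2197, 0.2525]
tool_rot: [0.043, 0.999, 0.0, -0.0]
ft_force: [-0.8, 0.7, -5.8]
grip_width: 0.023
grasp_force: 59.5
```

Call:
send_rows(
  motion="1 0.2 3 0 -0.05; 1 0.5 7 0 -0.1; 1 0.8 11 0 -0.15; 1 1.2 15 0 -0.2; 1 1.7 20 0 -0.25",
)

```text
clock: 6.55
eef_pos: [0.5534, -0.0187, 0.2497]
tool_rot: [-0.082, 0.997, 0.0, -0.003]
ft_force: [1.7, 0.1, -5.1]
grip_width: 0.0236
grasp_force: 59.9
```

Call:
send_rows(
  motion="1 0 0 0 0; 1 0 0 0 0",
)

```text
clock: 6.75
eef_pos: [0.5537, -0.0179, 0.2504]
tool_rot: [-0.083, 0.997, 0.0, -0.003]
ft_force: [-0.3, -0.1, -4.8]
grip_width: 0.0238
grasp_force: 60.7
```

```bash
cat >> h.py <<'E'
def yaw():
    M=R.from_quat(bot.get_obs()["tool_rot"]).as_matrix();return np.degrees(np.arctan2(M[1,0],M[0,0]))%360
E
python3 - <<'E'
from h import *
plan([.5466,.255,.25]);print(yaw(),np.radians(200-yaw()),bot.get_obs()["joint_pos"])
E
```

```text
tool x [-0.986 -0.165  0.006] y [-0.165  0.986  0.   ] z [-0.006 -0.    -1.   ]
tcp [ 0.5537 -0.0179  0.2504] shift cm [-3.81 27.03  0.03]
189.5241611570909 0.1828378797170768 [-3.19920659e-02  3.47315533e-01  2.00765834e-01  1.42979583e+00
 -6.19165347e-04 -1.98216968e-01]
```

Call:
send_rows(
  motion="1 -0.6 4 0 -0.05; 1 -1.2 8 0 -0.1; 1 -1.8 12 0 -0.14; 1 -2.4 16 0 -0.183; 1 -3 20.5 0 -0.183",
)

```text
clock: 7.25
eef_pos: [0.5514, 0.1868, 0.2513]
tool_rot: [-0.171, 0.985, -0.001, -0.002]
ft_force: [0.8, 0.6, -3.8]
grip_width: 0.0233
grasp_force: 61.2
```

```bash
python3 - <<'E'
from h import *
plan([.5466,.255,.20]);print(yaw())
E
```

```text
tool x [-0.942 -0.336  0.003] y [-0.336  0.942 -0.001] z [-0.003 -0.002 -1.   ]
tcp [0.5514 0.1868 0.2513] shift cm [-1.86  6.59  5.12]
199.65139794048346
```

Call:
send_rows(
  motion="1 -1 3.3 2 -0.006; 1 -1.9 6.6 5 -0.006; 1 -1.9 6.6 5 -0.006; 1 -1.9 6.6 5 -0.006",
)

```text
clock: 7.65
eef_pos: [0.5459, 0.255, 0.2001]
tool_rot: [-0.175, 0.985, -0.001, -0.003]
ft_force: [-0.6, -0.3, -4.4]
grip_width: 0.0234
grasp_force: 61.7
```

```bash
python3 - <<'E'
from h import *
plan([.5466,.255,.15]);print(yaw())
a=save("wrist","w4.png"); b=save("scene","s4.png")[150:260,300:440]
o=np.hstack([cv2.resize(a,(448,336)),cv2.resize(b,(352,277))[:,:] if 0 else cv2.copyMakeBorder(cv2.resize(b,(352,277)),0,59,0,0,0)])
cv2.imwrite("pics/c4.png",o[:,:,::-1])
E
```

```text
tool x [-0.939 -0.345  0.006] y [-0.345  0.939 -0.001] z [-0.006 -0.004 -1.   ]
tcp [0.5459 0.255  0.2001] shift cm [-0.1  -0.02  5.01]
200.1666902530977
```

View pics/c4.png

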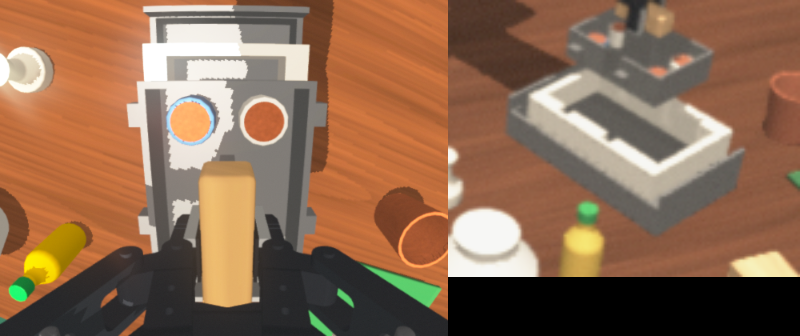

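The tray hangs square over the mouth, centred to about 1-2 mm (tray columns 138-310, collar 143-311). Its pegs match the side the slots are on. Now I'll lower it gently.

Call:
send_rows(
  motion="1 0 0.1 2 0; 1 -0.1 0.1 4 0; 1 -0.1 0.1 6 0; 1 -0.1 0.1 6 0; 1 -0.1 0.1 6 0",
)

```text
clock: 8.25
eef_pos: [0.5483, 0.2563, 0.1441]
tool_rot: [-0.174, 0.985, -0.0, 0.0]
ft_force: [0.5, -0.0, -4.7]
grip_width: 0.0233
grasp_force: 61.5
```

Call:
send_rows(
  motion="1 0 0 0.3 0; 1 0 0 0.6 0; 1 0 0 0.9 0; 1 0 0 0.9 0; 1 0 0 0.9 0",
)

```text
clock: 8.75
eef_pos: [0.5476, 0.2575, 0.1343]
tool_rot: [-0.175, 0.985, -0.0, -0.0]
ft_force: [0.6, -0.6, -5.6]
grip_width: 0.0231
grasp_force: 61.7
```

Call:
send_rows(
  motion="1 0 0 0.15 0; 1 0 0 0.3 0; 1 0 0 0.3 0",
)

```text
clock: 9.05
eef_pos: [0.5477, 0.2575, 0.1311]
tool_rot: [-0.175, 0.985, -0.0, -0.0]
ft_force: [0.8, -0.7, -5.4]
grip_width: 0.0232
grasp_force: 61.7
```

Call:
send_rows(
  motion="1 0 0 0.1 0; 1 0 0 0.2 0; 1 0 0 0.2 0",
)

```text
clock: 9.35
eef_pos: [0.5477, 0.2575, 0.1291]
tool_rot: [-0.175, 0.985, -0.0, -0.0]
ft_force: [-0.0, -0.9, -4.8]
grip_width: 0.0233
grasp_force: 61.7
```

Call:
send_rows(
  motion="1 0 -0.1 0.1 0; 1 0 -0.1 0.2 0; 1 0 -0.1 0.2 0",
)

```text
clock: 9.65
eef_pos: [0.5478, 0.2567, 0.127]
tool_rot: [-0.175, 0.985, 0.0, -0.0]
ft_force: [-0.8, -0.7, -4.3]
grip_width: 0.0235
grasp_force: 61.7
```

Call:
send_rows(
  motion="1 0 0 0.1 0; 1 0 0 0.15 0; 1 0 0 0.15 0",
)

```text
clock: 9.95
eef_pos: [0.5479, 0.2567, 0.1257]
tool_rot: [-0.175, 0.985, -0.0, -0.0]
ft_force: [0.0, -0.1, -4.8]
grip_width: 0.0231
grasp_force: 61.7
```

Call:
send_rows(
  motion="1 0 0 0.1 0; 1 0 0 0.15 0; 1 0 0 0.15 0",
)

```text
clock: 10.25
eef_pos: [0.5479, 0.2566, 0.1242]
tool_rot: [-0.175, 0.985, -0.0, -0.0]
ft_force: [1.0, 0.2, -4.7]
grip_width: 0.0234
grasp_force: 61.7
```

Call:
send_rows(
  motion="1 0 0 0.1 0; 1 0 0 0.15 0; 1 0 0 0.15 0",
)

```text
clock: 10.55
eef_pos: [0.5479, 0.2566, 0.1227]
tool_rot: [-0.175, 0.985, -0.0, -0.0]
ft_force: [-0.1, -0.4, -5.2]
grip_width: 0.0233
grasp_force: 61.7
```

Call:
send_rows(
  motion="1 0 0 0.1 0; 1 0 0 0.15 0; 1 0 0 0.15 0",
)

```text
clock: 10.85
eef_pos: [0.5479, 0.2566, 0.1212]
tool_rot: [-0.175, 0.985, -0.0, -0.0]
ft_force: [0.2, -0.6, -5.2]
grip_width: 0.0232
grasp_force: 61.7
```

No contact at rail height, so the pegs may be entering the slots directly. I'll carry on gently.

Call:
send_rows(
  motion="1 0 0 0.1 0; 1 0 0 0.2 0; 1 0 0 0.2 0",
)

```text
clock: 11.15
eef_pos: [0.5479, 0.2566, 0.1191]
tool_rot: [-0.175, 0.985, -0.0, -0.0]
ft_force: [-0.5, 0.8, -5.1]
grip_width: 0.023
grasp_force: 61.7
```

Call:
send_rows(
  motion="1 0 0 0.15 0; 1 0 0 0.3 0; 1 0 0 0.3 0",
)

```text
clock: 11.45
eef_pos: [0.5478, 0.2566, 0.1159]
tool_rot: [-0.175, 0.985, -0.0, -0.0]
ft_force: [0.2, -0.0, -5.5]
grip_width: 0.0233
grasp_force: 61.7
```

Call:
send_rows(
  motion="1 0 0 0.15 0; 1 0 0 0.3 0; 1 0 0 0.3 0",
)

```text
clock: 11.75
eef_pos: [0.5478, 0.2566, 0.113]
tool_rot: [-0.175, 0.985, -0.0, -0.0]
ft_force: [-0.7, -0.6, -4.4]
grip_width: 0.0232
grasp_force: 61.7
```

Call:
send_rows(
  motion="1 0 0 0.15 0; 1 0 0 0.3 0; 1 0 0 0.3 0",
)

```text
clock: 12.05
eef_pos: [0.5478, 0.2566, 0.11]
tool_rot: [-0.175, 0.985, -0.0, -0.0]
ft_force: [-0.8, 0.3, -4.9]
grip_width: 0.0231
grasp_force: 61.7
```

Call:
send_rows(
  motion="1 0 0 0.2 0; 1 0 0 0.4 0; 1 0 0 0.4 0",
)

```text
clock: 12.35
eef_pos: [0.5477, 0.2565, 0.1058]
tool_rot: [-0.175, 0.985, -0.0, -0.0]
ft_force: [-0.7, -0.1, -4.1]
grip_width: 0.0229
grasp_force: 61.7
```

Call:
send_rows(
  motion="1 0 0 0.2 0; 1 0 0 0.4 0; 1 0 0 0.4 0",
)

```text
clock: 12.65
eef_pos: [0.5478, 0.2566, 0.1019]
tool_rot: [-0.175, 0.985, -0.0, -0.0]
ft_force: [0.2, 0.4, -4.5]
grip_width: 0.0233
grasp_force: 61.7
```

Call:
send_rows(
  motion="1 0 0 0.1 0; 1 0 0 0.2 0; 1 0 0 0.2 0",
)

```text
clock: 12.95
eef_pos: [0.5479, 0.2566, 0.1001]
tool_rot: [-0.175, 0.985, -0.0, -0.0]
ft_force: [-0.0, -0.2, -5.0]
grip_width: 0.023
grasp_force: 61.7
```

Call:
send_rows(
  motion="1 0 0 0.1 0; 1 0 0 0.2 0; 1 0 0 0.2 0",
)

```text
clock: 13.25
eef_pos: [0.5479, 0.2566, 0.0981]
tool_rot: [-0.175, 0.985, -0.0, -0.0]
ft_force: [0.0, -0.3, -4.7]
grip_width: 0.0231
grasp_force: 61.7
```

Call:
send_rows(
  motion="1 0 0 0.1 0; 1 0 0 0.2 0; 1 0 0 0.2 0",
)

```text
clock: 13.55
eef_pos: [0.5479, 0.2566, 0.0961]
tool_rot: [-0.175, 0.985, -0.0, -0.0]
ft_force: [0.0, -0.7, -5.9]
grip_width: 0.0234
grasp_force: 61.7
```

Call:
send_rows(
  motion="1 0 0 0.05 0; 1 0 0 0.1 0; 1 0 0 0.1 0",
)

```text
clock: 13.85
eef_pos: [0.5481, 0.2567, 0.0955]
tool_rot: [-0.175, 0.985, 0.0, 0.0]
ft_force: [-1.3, -0.0, -4.5]
grip_width: 0.023
grasp_force: 62.0
```

Call:
send_rows(
  motion="1 0 0 0.05 0; 1 0 0 0.05 0; 1 0 0 0.05 0",
)

```text
clock: 14.15
eef_pos: [0.5481, 0.2567, 0.0954]
tool_rot: [-0.175, 0.985, 0.0, 0.0]
ft_force: [-2.4, -0.5, 1.2]
grip_width: 0.0232
grasp_force: 62.3
```

The force came up at TCP z = 0.0954, which is the home height. Next I'll release and retreat straight up.

Call:
send_rows(
  motion="-0.3 0 0 0 0; -0.3 0 0 0 0; -0.3 0 0 0 0; -0.3 0 0 0 0; -0.3 0 0 0 0",
)

```text
clock: 14.65
eef_pos: [0.5482, 0.2567, 0.0949]
tool_rot: [-0.175, 0.985, 0.0, 0.0]
ft_force: [0.8, 0.0, -0.9]
grip_width: 0.0555
grasp_force: 0.0
```

Call:
send_rows(
  motion="-0.3 0 0 -1 0; -0.3 0 0 -3 0; -0.3 0 0 -7 0; -0.3 0 0 -12 0; -0.3 0 0 -17 0",
)

```text
clock: 15.15
eef_pos: [0.5475, 0.2564, 0.267]
tool_rot: [-0.175, 0.985, -0.0, -0.0]
ft_force: [0.6, 0.8, 0.7]
grip_width: 0.0556
grasp_force: 0.0
```

Call:
send_rows(
  motion="-0.3 0 0 -4 0; -0.3 0 0 -8 0; -0.3 0 0 -11 0; -0.3 0 0 -11 0; -0.3 0 0 -11 0",
)

```text
clock: 15.65
eef_pos: [0.5483, 0.2568, 0.376]
tool_rot: [-0.175, 0.985, 0.0, 0.001]
ft_force: [0.2, -0.6, -0.7]
grip_width: 0.0553
grasp_force: 0.0
```

```bash
python3 - <<'E'
from h import *
a=save("wrist","w5.png"); b=save("scene","s5.png")[150:260,300:440]
o=np.hstack([cv2.resize(a,(448,336)),cv2.copyMakeBorder(cv2.resize(b,(352,277)),0,59,0,0,0)])
cv2.imwrite("pics/c5.png",o[:,:,::-1]); print(bot.get_obs()["clock"],bot.get_obs()["ft_force"])
E
```

```text
15.75 [ 0.05850331 -0.01580838 -0.67067173]
```

View pics/c5.png

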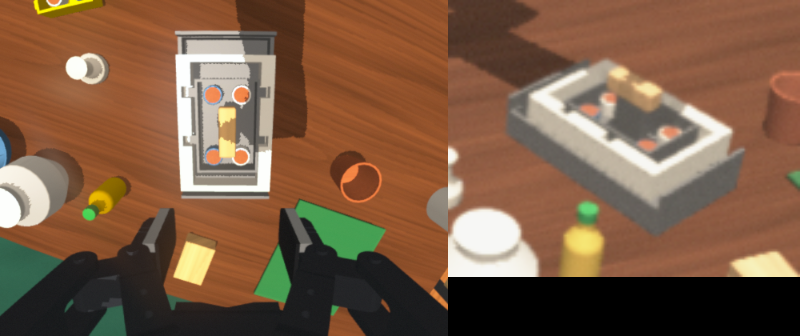

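The tray sits down inside the collar with its pegs in the slots and its rim flush. The gripper is clear and the other things are where they were.

```bash
python3 -c "
from h import *
print(workorder.job_done())"
```

```text
the job is handed in; nothing more can be done
None
```

The tray is nested in the tote, rim flush with the collar, released and handed in (verdict not shown); its pegs already faced the slotted end, so I turned it about 25° rather than half round, and they entered the slots without any feeling along the rails.

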